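# Clear the revolving paste rack for the night

## Task

Clear up the revolving rack: bring every blue cup in it round to the open front with the black knob, lift it out, and nest all of them upright in the blue cup that stands on the washing-up tray. Put the pigment jar from the bench into an empty pocket, and last leave the rack turned so that both jars stand upright in their pockets, completely under the clear dust cover. The paste jar stays in the rack throughout and nothing else on the bench, such as the pumice block, is to be pushed about.

Things in the scene. Friction and masses are not known exactly. Their poses are not given: they have to be found in the camera images.
- turnrack: fixed part of the revolving rack: round dark wooden base, 288 mm diameter, with a clear acrylic dust cover over its back part. Origin at the centre of the underside, on the turning axis; z up; -x is the open front, towards the robot, where things can be lifted out
- cover_edge (a point): middle of the cover's straight front edge, an aluminium strip (top 112 mm above the bench) at x = -45 mm in the turnrack's frame, along its y. The cover is a flat clear D-shaped plate behind it, radius 138 mm about the axis, underside 106 mm and top 110 mm above the bench, closed behind by a clear curved wall. In front of the edge the rack is open from above
- carousel (a joint): the rack's turning plate; rad, positive counterclockwise seen from above, counted from where it stood at the start (knob and pocket0 show the true direction). It turns either way for several turns, has no clicks and stays where it is left (about 0.1 N m of friction)
- knob (a point): grip point of the black bar knob on the plate's axis, 143 mm above the bench; turns with the plate. The bar is 64 mm long (point x) and 14 mm thick (point y), from 120 to 160 mm above the bench
- pocket0 (a point): centre of one pocket's floor. The plate is a pale wooden disc of 254 mm diameter with five pockets on a circle of radius 85 mm round the axis, at 0 (this one, on the knob bar's +x side), 72, 144, 216 and 288 degrees counterclockwise. Each is an aluminium ring, 68 mm inside and 74 mm outside diameter; floor 24 mm, rim 40 mm above the bench
- cup_base: blue porcelain cup upright on the tray; the stack is built in it. All cups are alike: round, tapered, 41 mm diameter at the foot, 62 mm at the mouth, 66 mm high, wall 2 mm, inner floor 20 mm above the foot; one set into another stands on that floor, so ends 20 mm higher. Origin at the centre of the foot, z up. About 0.1 kg
- cup_a: blue porcelain cup like cup_base; one of the used cups, each standing upright in one of the rack's five pockets at the start (which one varies). Two or three of cups a to c are present, any other absent. Origin at the centre of the foot
- cup_b: the same, in one of the rack's five pockets at the start (which one varies); two or three of the cups a to c are present, any other is absent
- cup_c: the same, in one of the rack's five pockets at the start (which one varies); two or three of the cups a to c are present, any other is absent
- jar_paste: glass jar of white paste, 62 mm diameter, 62 mm high, closed; stands in one of the rack's pockets and stays in it. Origin at the centre of its underside, z up
- jar_pigment: glass jar of reddish pigment with a grey lid, 56 mm diameter, 54 mm high, closed, about 0.16 kg; stands on the bench at the start. Origin at the centre of its underside, z up
- tray: shallow white washing-up tray with a dark rubber mat, 150 mm (x) by 140 mm (y), 10 mm high, walls 4 mm, inner floor 4 mm up; fixed. Origin at the centre of its underside
- pumice: bystander: loose dark grey pumice block, 68 x 31 x 24 mm, behind the rack's right side

How it is judged:
At the end, for the whole second after the job is handed in: All rack cups nested upright (within 7 deg) in the cup on the tray, centred within 6 mm, feet 12 to 68 mm above its foot; it stands upright on the tray floor; both jars upright on pocket floors, centres at x > -20 mm in the rack's frame (25 mm behind the cover's front edge); all at rest (horizontal distance between each of cup_a, cup_b, cup_c and cup_base below 0.006 m and z of cup_a in the frame of cup_base between 0.012 and 0.068 m and angle between each of cup_a, cup_b, cup_c, cup_base, jar_paste, jar_pigment's own z axis and vertical below 0.12 rad and linear speed of each of cup_a, cup_b, cup_c, jar_paste, jar_pigment below 0.03 m/s and z of cup_b in the frame of cup_base between 0.012 and 0.068 m and z of cup_c in the frame of cup_base between 0.012 and 0.068 m and z of cup_base in the frame of tray below 0.01 m and x of cup_base in the frame of tray between -0.072 and 0.072 m and y of cup_base in the frame of tray between -0.067 and 0.067 m and horizontal distance between jar_paste and knob between 0.07 and 0.1 m and z of jar_paste in the frame of turnrack between 0.018 and 0.031 m and x of each of jar_paste, jar_pigment in the frame of turnrack above -0.02 m and horizontal distance between jar_pigment and knob between 0.07 and 0.1 m and z of jar_pigment in the frame of turnrack between 0.018 and 0.031 m and velocity of joint carousel between -0.05 and 0.05 rad/s); the robot touches nothing.
It fails at once if the pumice block is moved more than 30 mm (distance of pumice from where it was at the start of the episode above 0.03 m).
It fails at once if the paste jar is lifted out of its pocket (height (world z) of jar_paste above 0.06 m).
It fails at once if a jar is tipped by more than 45 degrees (angle between any of jar_paste, jar_pigment's own z axis and vertical above 0.8 rad).
Of cup_a, cup_b, cup_c only 2 to 3 are there at a start; the rules pass over those that are not, and their reading is None.
At some moment in a run one of cup_base may be knocked a few centimetres aside while the robot is not near it.
It also fails if it takes over 210 s, if anything falls off the work surface, if the arm or the gripper's body presses on something with over 40 N, if the wrist force passes 120 N, or if a joint passes its speed limit or range.

## Robot

A 6-joint arm with a two-finger parallel gripper is mounted at the origin on the work surface; the furniture and walls round the work are solid. World frame = base frame: x ahead of the robot, y to its left, z up, the work surface at z = 0. Lengths are in m, angles in rad, forces in N, time in s.
With the tool pointing down it reaches from about 0.375 to 0.975 m from the base axis. Payload 3.8 kg.
Tool frame: the origin (TCP) lies midway between the tips of the shut fingers; the grasp point (between the pads) lies 19 mm behind it; z points along the fingers, y is the line along which they close (so a half turn about z gives the same grasp; the last joint's range is limited). The gripper opens to 85 mm and grips with 20 to 120 N. Pads are 22 mm wide; open, the fingers measure 114 mm over their backs; the gripper's body (76 mm by 85 mm) begins 54 mm behind the grasp point. The pads swing forward as they close: fully open they stand 13 mm farther back than shut.
Start: joints at [1.124, 0.264, 1.604, -0, 1.274, -0.037], TCP at [0.269, 0.619, 0.231] pointing down, gripper open.
Joint ranges: [-2.63, 2.63], [-0.94, 2.18], [0.31, 2.57], [-1.31, 4.45], [0, 2.66], [-2.55, 2.55]. Speed limits (rad/s): [2.57, 2.57, 3.14, 3.14, 3.14, 3.14].

## Interface

Orientations are given as [roll, pitch, yaw] about the fixed x, y, z axes, in that order (R = Rz(yaw) Ry(pitch) Rx(roll)).
In Python, from plant import r gives the robot as it stands. The module is installed in compiled form; this text tells all that it offers.
- The arm moves only by the tool send_rows, never from a script. Its argument "increments" is a list of rows, each a list of 6 numbers: the shift along the tool's x, y, z normalised to -1 to 1, where 1 is 25 mm, then the turn, a rotation vector about the tool's x, y, z normalised to -1 to 1, where 1 is 5 degrees. In form: [[tx, ty, tz, ax, ay, az], ...]. A call has 1 to 12 rows; each row shifts and turns the commanded pose from where the row before left it, along the tool's axes as they then stand; what a row does not reach is not made up. A row lasts 1/8 s, in which the tool goes at most 62.5 mm and 10.7 degrees, less where a joint would pass 70% of its speed; a pose out of reach is approached as far as the arm can. A call with a number of a shift or a turn outside -1 to 1 is refused whole. A call with a gripper value outside its range is refused whole. "gripper" is the finger opening in mm, from 0 to 85.4, set as the call begins (left out, the last holds). The fingers move at their own pace and stop on an object; "force" is the grip in N (left out, the last holds). Time passes only in rows, so rows that do not move let the fingers close. It gives the time, the measured TCP pose, the force, the opening and the grip force at its end, in the units of the state.
- r.get_obs(): the state, without advancing time (a new reading comes with each control period).
- r.capture(name): name is "side" or "top" or "wrist"; returns a dict with "img" (480x640x3 uint8, red, green, blue), "fov_y" (degrees; the focal length in pixels is half the picture's height over the tangent of half this angle, whatever the lens; pixels are square), "cx", "cy" (the principal point, pixels), "R" (3x3) and "t" (3): a world point X has camera coordinates R X + t. Camera axes: x right, y down, z forward; pixel columns grow to the right and rows downward; lengths in m; the calibration is good to about 2 mm. The wrist camera is an equidistant fisheye: a pixel r from the principal point sees the ray r / f radians off the axis. A picture is of the moment at which its call begins. There is no depth.
- r.hand_in(): hands the job in; it is judged then, once.
The state is a dict: "time": time; "joint_positions": joint angles; "qd": joint speeds; "tau": joint torques, N m; "tool_pos": TCP position; "eef_rot": TCP orientation; "wrist_force": force on the tool from outside, world axes, zero at the start; "moment": the same for the moment, N m; "grip_width": finger opening in m; "gripper_force": force on a finger pad.
Only numpy, scipy, OpenCV 4.12 (cv2) and the standard library are available. Lean on these libraries where they do the work, as an engineer would, in place of code of your own. Each camera call takes 0.05 s, during which the arm holds its last target. There are 200 camera calls.

## Working session

There is one attempt and no reset: what is moved stays moved. The work goes in short steps, Python scripts to look and compute and a tool call to move; the robot and the scene stay as the last step left them, time stands still between calls to the robot, and variables do not carry over. Pictures are saved under pics/ and viewed, at most 14 in all, crops included, and the job is handed in when it is done.

Besides the shell and the picture viewer there is one more tool, called after ">>>" as name(argument=value, ...) on one line, values as JSON. send_rows: Moves the arm, as the interface text tells. Its arguments: {"type":"object","properties":{"increments":{"type":"array"},"gripper":{"type":"number"},"force":{"type":"number"}},"required":["increments"]}

```bash
mkdir -p pics; ls; python3 - <<'E'
from plant import r
import cv2,pickle,numpy as np
o=r.get_obs();print({k:np.round(v,3) for k,v in o.items()})
for n in("side","top"):
    c=r.capture(n);pickle.dump(c,open(n+".pkl","wb"));cv2.imwrite(f"pics/{n}0.png",c["img"][...,::-1])
    print(n,c["fov_y"],c["cx"],c["cy"],np.round(-c["R"].T@c["t"],3),np.round(c["R"],2).tolist())
E
```

```text
pics
{'time': np.float64(0.0), 'joint_positions': array([ 1.124,  0.265,  1.605, -0.   ,  1.274, -0.037]), 'qd': array([ 0.001,  0.003,  0.002, -0.001,  0.   ,  0.001]), 'tau': array([ 0.0000e+00, -5.1510e+01, -3.6732e+01, -0.0000e+00,  1.3000e-02,
        0.0000e+00]), 'tool_pos': array([0.269, 0.618, 0.23 ]), 'eef_rot': array([-3.139, -0.   ,  2.732]), 'wrist_force': array([ 0.928, -0.928, -0.145]), 'moment': array([-0.005,  0.004, -0.027]), 'gripper_force': np.float64(0.0), 'grip_width': np.float64(0.085)}
side 52.05555306405829 325.19363706917574 239.93569270128452 [-0.011 -0.006  0.755] [[-0.04, -1.0, 0.02], [-0.75, 0.02, -0.66], [0.66, -0.04, -0.75]]
top 47.58677221795955 329.53427066606815 237.83899172228013 [ 0.516 -0.024  1.074] [[-0.0, -1.0, 0.03], [-1.0, 0.0, -0.06], [0.06, -0.04, -1.0]]
```

View pics/side0.png

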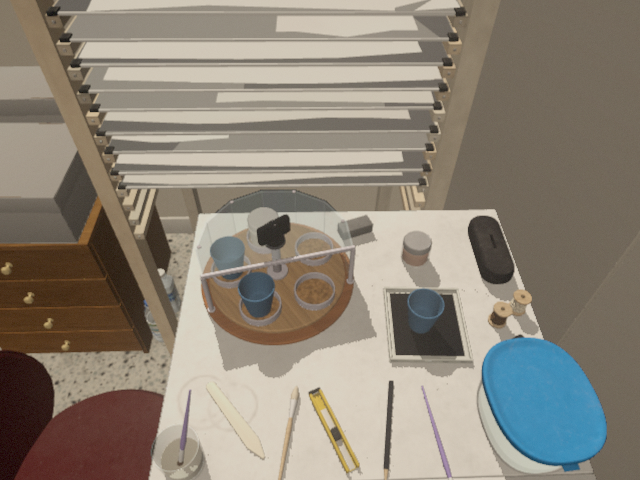

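View pics/top0.png

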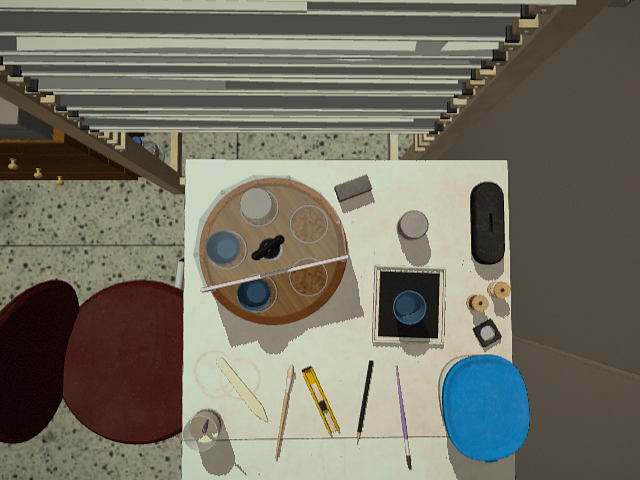

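```bash
cat > h.py <<'E'
import numpy as np,cv2,pickle
def ray(c,u,v):
    f=240/np.tan(np.radians(c["fov_y"]/2))
    d=np.array([(u-c["cx"])/f,(v-c["cy"])/f,1.])
    if c.get("fish"):
        n=np.hypot(d[0],d[1]);d=np.array([d[0]/n*np.sin(n),d[1]/n*np.sin(n),np.cos(n)]) if n>1e-9 else d
    R=np.array(c["R"]);d=R.T@d
    return -R.T@c["t"],d/np.linalg.norm(d)
def onz(c,p,z):
    o,d=ray(c,*p);return o+d*(z-o[2])/d[2]
def tri(c1,p1,c2,p2):
    o1,d1=ray(c1,*p1);o2,d2=ray(c2,*p2)
    s=np.linalg.lstsq(np.c_[d1,-d2],o2-o1,rcond=None)[0]
    a,b=o1+s[0]*d1,o2+s[1]*d2
    return (a+b)/2,np.linalg.norm(a-b)
def hsv(c): return cv2.cvtColor(c["img"],cv2.COLOR_RGB2HSV)
def blobs(m,amin=60):
    cs,_=cv2.findContours(m.astype(np.uint8),cv2.RETR_EXTERNAL,cv2.CHAIN_APPROX_NONE)
    return [k for k in cs if cv2.contourArea(k)>amin]
def cam(r,n):
    c=r.capture(n);c["fish"]=(n=="wrist");return c
E
python3 - <<'E'
from h import *
for n in("side","top"):
    c=pickle.load(open(n+".pkl","rb"));H=hsv(c)
    pts={'side':[(257,285),(228,250),(425,300),(416,239),(262,217),(270,232),(315,290)],'top':[(257,290),(225,250),(409,305),(413,225),(258,204),(266,247),(308,275)]}[n]
    print(n,[H[v,u].tolist() for u,v in pts])
    for nm,m in(("blue",(H[...,0]>98)&(H[...,0]<115)&(H[...,1]>75)&(H[...,2]<190)),("black",(H[...,2]<45))):
        for k in blobs(m):
            x,y,w,h=cv2.boundingRect(k)
            if 170<x<450 and 150<y<360:
                e=cv2.fitEllipse(k);print(nm,(x,y,w,h),cv2.contourArea(k),np.round(e[0],1),np.round(e[1],1),round(e[2]))
    cv2.imwrite(f"pics/z{n}.png",cv2.resize(c["img"][...,::-1][(165 if n=="side" else 160):365 if n=="side" else 360,180:460],None,fx=2.8,fy=2.8,interpolation=cv2.INTER_CUBIC))
E
```

```text
side [[102, 67, 95], [92, 26, 126], [101, 55, 97], [16, 35, 169], [21, 26, 170], [19, 43, 47], [16, 129, 111]]
top [[101, 129, 83], [100, 69, 114], [103, 131, 84], [17, 36, 147], [24, 24, 150], [30, 9, 28], [17, 170, 102]]
blue (442, 355, 88, 108) 7562.5 [485.5 407.4] [ 88.1 109.3] 171
blue (393, 290, 33, 35) 875.0 [409.1 307.1] [32.7 34.1] 172
blue (237, 279, 34, 32) 798.0 [253.6 294.6] [30.5 33.7] 77
black (238, 283, 31, 24) 138.5 [254.4 292.3] [25.8 30.7] 84
black (378, 272, 61, 66) 3676.5 [408.4 304.6] [68.5 75.3] 178
black (252, 235, 33, 25) 409.0 [268.7 248.2] [17.1 33.4] 56
```

View pics/ztop.png

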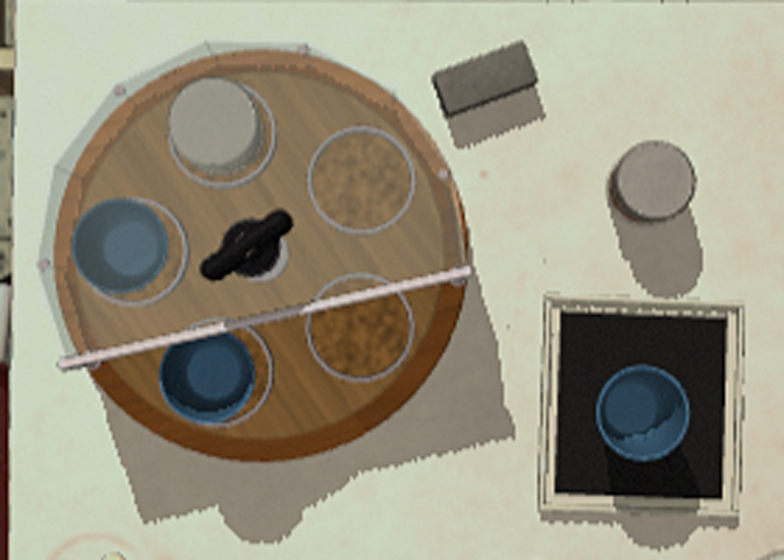

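View pics/zside.png

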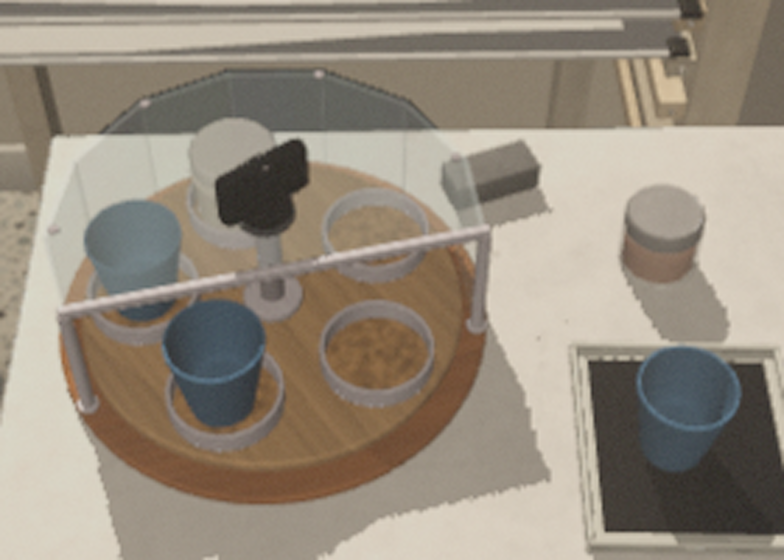

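```bash
python3 - <<'E'
from h import *
S,T=[pickle.load(open(n+".pkl","rb")) for n in("side","top")]
P=dict(stripL=((203.2,276.8),(202.1,290)),stripR=((353.2,248.6),(347.1,256.8)),front=((257,287.5),(253.6,294.8)),base=((425.7,303),(409.3,307.2)),
left=((227.5,249.3),(222.9,248.2)),pig=((417.1,241.4),(413.6,224.3)),paste=((262.9,218.6),(256,203.6)),knob=((273.6,224),(268.4,247.5)),
pkBR=((313.9,248.9),(308.9,224.3)),pkFR=((314.6,291.4),(308.2,277.1)))
Z=dict(stripL=.112,stripR=.112,front=.09,base=.07,left=.09,pig=.054,paste=.086,knob=.16,pkBR=.04,pkFR=.04)
X={}
for k,(s,t) in P.items():
    p,g=tri(S,s,T,t);X[k]=onz(T,t,Z[k])
    print(k,np.round(p,3),"gap",round(g,4),"top@z",np.round(X[k],3),"side@z",np.round(onz(S,s,Z[k]),3))
L,R=X["stripL"][:2],X["stripR"][:2]
d=(L-R)/np.linalg.norm(L-R);xr=np.array([d[1],-d[0]]);print("strip len",np.linalg.norm(L-R),"rack yaw deg",np.degrees(np.arctan2(xr[1],xr[0])),"axis est",(L+R)/2+.045*xr)
for k in("front","left","paste","pkBR","pkFR","knob"): v=X[k][:2]-((L+R)/2+.045*xr);print(k,np.hypot(*v),np.degrees(np.arctan2(v[1],v[0])))
for a in((205,268),):pass
A=onz(T,(180+290/2.8,160+222/2.8),.16);B=onz(T,(180+205/2.8,160+268/2.8),.16);v=A-B;print("bar",np.linalg.norm(v),np.degrees(np.arctan2(v[1],v[0])))
E
```

```text
stripL [0.485 0.165 0.11 ] gap 0.0019 top@z [0.485 0.166 0.112] side@z [0.483 0.164 0.112]
stripR [ 0.542 -0.088  0.107] gap 0.0022 top@z [ 0.542 -0.088  0.112] side@z [ 0.537 -0.086  0.112]
front [0.475 0.078 0.09 ] gap 0.0006 top@z [0.475 0.078 0.09 ] side@z [0.475 0.078 0.09 ]
base [ 0.449 -0.204  0.071] gap 0.0017 top@z [ 0.449 -0.205  0.07 ] side@z [ 0.45  -0.204  0.07 ]
left [0.558 0.134 0.092] gap 0.0005 top@z [0.558 0.134 0.09 ] side@z [0.56  0.134 0.09 ]
pig [ 0.604 -0.218  0.051] gap 0.0018 top@z [ 0.604 -0.219  0.054] side@z [ 0.602 -0.217  0.054]
paste [0.64  0.076 0.084] gap 0.0007 top@z [0.64  0.075 0.086] side@z [0.638 0.076 0.086]
knob [0.556 0.048 0.157] gap 0.0017 top@z [0.556 0.047 0.16 ] side@z [0.553 0.048 0.16 ]
pkBR [ 0.606 -0.02   0.032] gap 0.0011 top@z [ 0.606 -0.021  0.04 ] side@z [ 0.6  -0.02  0.04]
pkFR [ 0.505 -0.019  0.033] gap 0.0005 top@z [ 0.505 -0.019  0.04 ] side@z [ 0.5   -0.019  0.04 ]
strip len 0.26046228718170084 rack yaw deg 12.643043813631056 axis est [0.55692313 0.04853886]
front 0.08751022947898701 160.032605671503
left 0.0851662781352831 88.99538288817764
paste 0.08677891436014308 17.832107003093668
pkBR 0.08468594276203387 -54.927932366995584
pkFR 0.08517884523198613 -127.31992538693144
knob 0.0018563410703497949 -108.62139719953413
bar 0.05754375891639257 -61.59636656775273
```

>>> send_rows(increments=[[0,0,0,0,0,0.9],[0,0,0,0,0,0.9],[0,0,0,0,0,0.9],[0,0,0,0,0,0.9],[0,0,0,0,0,0.9],[0,0,0,0,0,0.9],[0,0,0,0,0,0.9],[-0.936,-0.136,0.044,0,0,0],[-0.936,-0.136,0.044,0,0,0],[-0.936,-0.136,0.044,0,0,0],[-0.936,-0.136,0.044,0,0,0],[-0.936,-0.136,0.044,0,0,0]], gripper=45, force=40)

```text
time: 1.6
tool_pos: [0.3231, 0.5118, 0.2259]
eef_rot: [3.141, -0.0, 2.182]
wrist_force: [0.0, 0.9, 0.3]
grip_width: 0.0453
gripper_force: 0.0
```

>>> send_rows(increments=[[-0.936,-0.136,0.044,0,0,0],[-0.936,-0.136,0.044,0,0,0],[-0.936,-0.136,0.044,0,0,0],[-0.936,-0.136,0.044,0,0,0],[-0.936,-0.136,0.044,0,0,0],[-0.936,-0.136,0.044,0,0,0],[-0.936,-0.136,0.044,0,0,0],[-0.936,-0.136,0.044,0,0,0],[-0.936,-0.136,0.044,0,0,0],[-0.936,-0.136,0.044,0,0,0],[-0.936,-0.136,0.044,0,0,0],[-0.936,-0.136,0.044,0,0,0]])

```text
time: 3.1
tool_pos: [0.4503, 0.2587, 0.2126]
eef_rot: [3.141, 0.0, 2.182]
wrist_force: [0.3, 0.1, -0.2]
grip_width: 0.0449
gripper_force: 0.0
```

>>> send_rows(increments=[[-0.936,-0.136,0.044,0,0,0],[-0.936,-0.136,0.044,0,0,0],[-0.936,-0.136,0.044,0,0,0],[-0.936,-0.136,0.044,0,0,0],[-0.936,-0.136,0.044,0,0,0],[-0.936,-0.136,0.044,0,0,0],[-0.936,-0.136,0.044,0,0,0],[-0.936,-0.136,0.044,0,0,0],[-0.936,-0.136,0.044,0,0,0],[-0.936,-0.136,0.044,0,0,0],[0,0,0,0,0,0],[0,0,0,0,0,0]])

```text
time: 4.6
tool_pos: [0.5559, 0.0489, 0.2015]
eef_rot: [-3.142, -0.001, 2.181]
wrist_force: [0.4, 0.5, 0.0]
grip_width: 0.045
gripper_force: 0.0
```

```bash
cat >> h.py <<'E'
def to(r,p,yaw=None):
    "units still to go: turn first (az), then shift in the tool axes at the final yaw"
    o=r.get_obs();y0=o["eef_rot"][2];y=y0 if yaw is None else np.radians(yaw)
    dy=(y-y0+np.pi)%(2*np.pi)-np.pi;d=np.array(p)-o["tool_pos"]
    c,s=np.cos(y),np.sin(y)
    print("t",round(float(o["time"]),1),"pos",np.round(o["tool_pos"],4),"rot",np.round(np.degrees(o["eef_rot"]),1),"q6",round(float(np.degrees(o["joint_positions"][5]))),"W",round(float(o["grip_width"])*1e3,1),"gf",np.round(o["gripper_force"],1),"F",np.round(o["wrist_force"],1))
    print("az",round(-np.degrees(dy)/5,2),"shift",np.round(np.array([d[0]*c+d[1]*s,d[0]*s-d[1]*c,-d[2]])/.025,2))
E
python3 - <<'E'
from h import *
from plant import r
to(r,(.556,.048,.124),125)
c=cam(r,"wrist");cv2.imwrite("pics/w1.png",c["img"][...,::-1])
print(c["fov_y"],c["cx"],c["cy"],-c["R"].T@c["t"])
E
```

```text
t 4.6 pos [0.5559 0.0489 0.2015] rot [-180.   -0.  125.] q6 -33 W 45.0 gf 0.0 F [0.4 0.5 0. ]
az -0.0 shift [-0.03 -0.02  3.1 ]
65.70646984690485 315.5962677773987 245.35361737134582 [0.50657372 0.11867834 0.34443557]
```

View pics/w1.png

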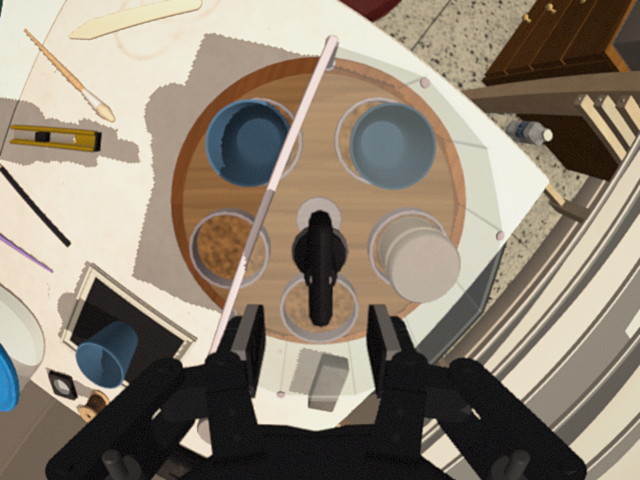

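>>> send_rows(increments=[[0,0,0.8,0,0,0],[0,0,0.8,0,0,0],[0,0,0.8,0,0,0],[0,0,0.7,0,0,0],[0,0,0,0,0,0]])

```text
time: 5.28
tool_pos: [0.5541, 0.0491, 0.1212]
eef_rot: [-3.137, -0.003, 2.182]
wrist_force: [0.0, 0.8, -0.8]
grip_width: 0.0452
gripper_force: 0.0
```

>>> send_rows(increments=[[0,0,0,0,0,0],[0,0,0,0,0,0],[0,0,0,0,0,0],[0,0,0,0,0,0]], gripper=5, force=40)

```text
time: 5.78
tool_pos: [0.5584, 0.0499, 0.1252]
eef_rot: [3.137, 0.001, 2.182]
wrist_force: [5.6, 4.0, -3.3]
grip_width: 0.0134
gripper_force: 41.8
```

>>> send_rows(increments=[[0,0,0,0,0,-0.4],[0,0,0,0,0,-0.8],[0,0,0,0,0,-0.8],[0,0,0,0,0,-0.8],[0,0,0,0,0,-0.8],[0,0,0,0,0,-0.8],[0,0,0,0,0,-0.8],[0,0,0,0,0,-0.8],[0,0,0,0,0,-0.3],[0,0,0,0,0,0],[0,0,0,0,0,0]])

```text
time: 7.15
tool_pos: [0.5586, 0.0502, 0.1252]
eef_rot: [3.138, 0.004, 2.732]
wrist_force: [6.2, 4.7, -4.0]
grip_width: 0.0136
gripper_force: 41.8
```

>>> send_rows(increments=[[0,0,0,0,0,0],[0,0,0,0,0,0],[0,0,-0.8,0,0,0],[0,0,-0.8,0,0,0],[0,0,-0.8,0,0,0],[0,0,-0.7,0,0,0]], gripper=45)

```text
time: 7.9
tool_pos: [0.5565, 0.0489, 0.2031]
eef_rot: [3.141, 0.001, 2.732]
wrist_force: [0.2, 0.3, 0.6]
grip_width: 0.0448
gripper_force: 0.0
```

>>> send_rows(increments=[[0,0,0,0,0,-0.9],[0,0,0,0,0,-0.9],[0,0,0,0,0,-0.9],[0,0,0,0,0,-0.9],[0,0,0,0,0,-0.9],[0,0,0,0,0,-0.9],[0,0,0,0,0,-0.9],[0,0,0,0,0,-0.9]], gripper=80)

```text
time: 8.9
tool_pos: [0.5563, 0.049, 0.2021]
eef_rot: [-3.142, 0.0, -2.921]
wrist_force: [-0.0, -0.2, 0.4]
grip_width: 0.0801
gripper_force: 0.0
```

```bash
python3 - <<'E'
from h import *
from plant import r
to(r,(.473,.029,.068),192.6)
for n in("top","side"):
    c=cam(r,n);pickle.dump(c,open(n+"2.pkl","wb"))
    H=hsv(c)
    for k in blobs((H[...,0]>96)&(H[...,0]<115)&(H[...,1]>60)&(H[...,2]<190)):
        x,y,w,h=cv2.boundingRect(k)
        if 170<x<450 and 150<y<345: print(n,(x,y,w,h),np.round(onz(c,(x+w/2-.5,y+h/2-.5),.09),3))
    a=c["img"][...,::-1][160:360,180:460];cv2.imwrite(f"pics/{n}2.png",a)
a=np.hstack([cv2.imread("pics/top2.png"),cv2.imread("pics/side2.png")]);cv2.imwrite("pics/ts2.png",cv2.resize(a,None,fx=1.42,fy=1.42))
E
```

```text
t 8.9 pos [0.5563 0.049  0.2021] rot [-180.     0.  -167.3] q6 -100 W 80.1 gf 0.0 F [-0.  -0.2  0.4]
az 0.01 shift [ 3.43 -0.05  5.36]
top (393, 290, 34, 35) [ 0.451 -0.202  0.09 ]
top (263, 280, 16, 33) [0.472 0.048 0.09 ]
top (223, 273, 20, 9) [0.507 0.116 0.09 ]
side (266, 274, 36, 33) [0.469 0.034 0.09 ]
```

View pics/ts2.png

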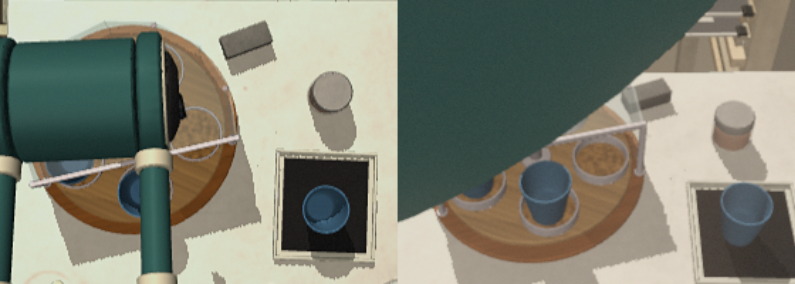

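>>> send_rows(increments=[[0.84,0.02,0,0,0,0],[0.84,0.02,0,0,0,0],[0.84,0.02,0,0,0,0],[0.84,0.0,0,0,0,0],[0,0,0.8,0,0,0],[0,0,0.8,0,0,0],[0,0,0.8,0,0,0],[0,0,0.8,0,0,0],[0,0,0,0,0,0],[0,0,0,0,0,0]])

```text
time: 10.25
tool_pos: [0.4745, 0.0323, 0.1224]
eef_rot: [-3.141, 0.001, -2.924]
wrist_force: [-0.2, 1.0, -1.3]
grip_width: 0.0801
gripper_force: 0.0
```

```bash
python3 - <<'E'
from h import *
from plant import r
to(r,(.474,.032,.068),192.6)
c=cam(r,"wrist");cv2.imwrite("pics/w2.png",c["img"][...,::-1])
E
```

```text
t 10.2 pos [0.4745 0.0323 0.1224] rot [-1.800e+02  1.000e-01 -1.675e+02] q6 -102 W 80.1 gf 0.0 F [-0.2  1.  -1.3]
az -0.02 shift [ 0.02 -0.01  2.18]
```

View pics/w2.png

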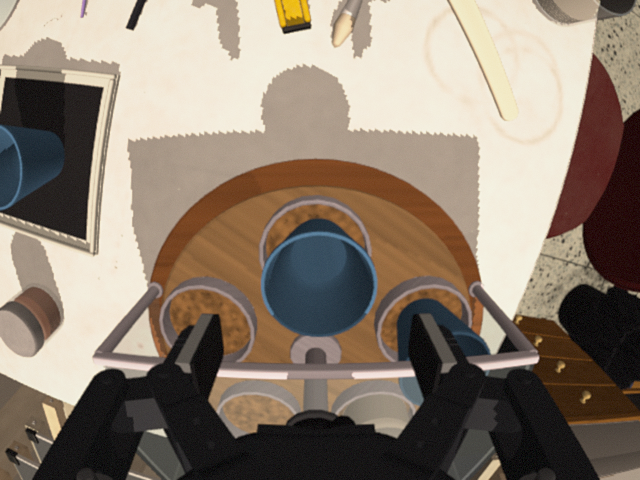

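```bash
python3 - <<'E'
from h import *
from plant import r
c=cam(r,"wrist")
for p in((319,232),(319,333),(262,283),(376,283)): print(np.round(onz(c,p,.09),4))
E
```

```text
[0.4438 0.0278 0.09  ]
[0.5009 0.0406 0.09  ]
[0.4775 0.0047 0.09  ]
[0.4645 0.0631 0.09  ]
```

>>> send_rows(increments=[[0.08,0.04,0.6,0,0,0],[0,0,0.6,0,0,0],[0,0,0.6,0,0,0],[0,0,0.4,0,0,0],[0,0,0,0,0,0],[0,0,0,0,0,0]])

```text
time: 11.1
tool_pos: [0.4722, 0.0328, 0.0667]
eef_rot: [-3.142, 0.0, -2.923]
wrist_force: [0.1, -1.4, -0.4]
grip_width: 0.0798
gripper_force: 0.0
```

>>> send_rows(increments=[[0,0,0,0,0,0],[0,0,0,0,0,0],[0,0,0,0,0,0],[0,0,0,0,0,0]], gripper=50, force=30)

```text
time: 11.6
tool_pos: [0.4729, 0.0328, 0.0679]
eef_rot: [-3.141, 0.002, -2.923]
wrist_force: [-1.1, 0.0, 5.9]
grip_width: 0.0605
gripper_force: 32.0
```

>>> send_rows(increments=[[0,0,-0.4,0,0,0],[0,0,-0.8,0,0,0],[0,0,-0.8,0,0,0],[0,0,-0.8,0,0,0],[0,0,-0.8,0,0,0],[0,0,-0.8,0,0,0],[0,0,-0.4,0,0,0],[0,0,0,0,0,0]])

```text
time: 12.6
tool_pos: [0.4723, 0.0328, 0.1873]
eef_rot: [-3.141, 0.002, -2.923]
wrist_force: [-0.4, -0.2, -1.3]
grip_width: 0.0605
gripper_force: 32.7
```

```bash
python3 - <<'E'
from h import *
from plant import r
to(r,(.450,-.204,.19),192.6)
c=cam(r,"wrist");cv2.imwrite("pics/w3.png",c["img"][...,::-1])
for n in("top","side"):
    c=cam(r,n);H=hsv(c)
    for k in blobs((H[...,0]>96)&(H[...,0]<115)&(H[...,1]>60)&(H[...,2]<190)):
        x,y,w,h=cv2.boundingRect(k)
        if 170<x<450 and 150<y<345: print(n,(x,y,w,h),np.round(onz(c,(x+w/2-.5,y+h/2-.5),.07),3))
E
```

```text
t 12.6 pos [0.4723 0.0328 0.1873] rot [-1.800e+02  1.000e-01 -1.675e+02] q6 -102 W 60.5 gf 32.7 F [-0.4 -0.2 -1.3]
az -0.02 shift [ 2.94 -9.05 -0.11]
top (401, 275, 34, 35) [ 0.477 -0.221  0.07 ]
top (223, 257, 23, 20) [0.526 0.116 0.07 ]
side (227, 272, 20, 11) [0.513 0.117 0.07 ]
side (261, 226, 41, 52) [0.569 0.041 0.07 ]
```

View pics/w3.png

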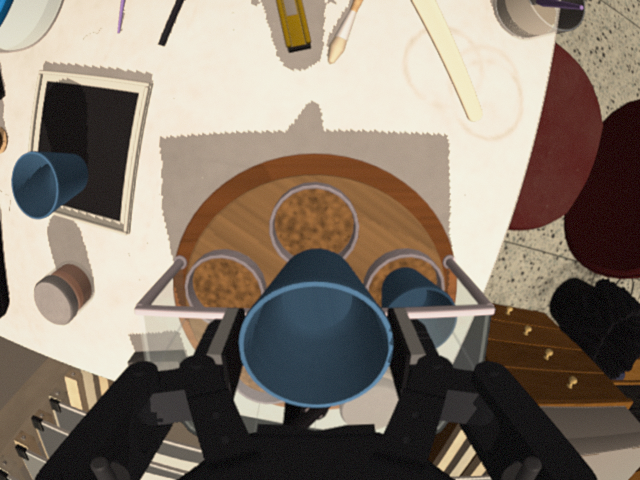

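```bash
python3 - <<'E'
from h import *
from plant import r
T=cam(r,"top");S=cam(r,"side")
H=hsv(T);k=[k for k in blobs((H[...,0]>96)&(H[...,0]<115)&(H[...,1]>60)&(H[...,2]<190)) if 385<cv2.boundingRect(k)[0]<430 and cv2.boundingRect(k)[1]<320][0];x,y,w,h=cv2.boundingRect(k);pt=(x+w/2-.5,y+h/2-.5)
H=hsv(S)
m=(H[...,0]>94)&(H[...,0]<118)&(H[...,1]>40)&(H[...,2]<190);m[:230]=0;m[345:]=0;m[:,:380]=0;m[:,480:]=0
k=max(blobs(m,20),key=cv2.contourArea);x,y,w,h=cv2.boundingRect(k);print("side",(x,y,w,h))
# rim centre row: rows where mask is widest
ws=[(np.ptp(np.where(m[v])[0]) if m[v].any() else 0) for v in range(480)]
rows=[v for v in range(480) if ws[v]>=max(ws)-1];print(rows)
p,g=tri(T,pt,S,(x+w/2-.5,np.mean(rows)));print(pt,np.round(p,4),g,np.round(onz(T,pt,.07),4))
for nm,(u,v) in dict(a=(378,272),b=(438,337)).items(): print("mat",np.round(onz(T,(u,v),.004),3))
to(r,(.477,-.221,.19),192.6)
E
```

```text
side (415, 276, 35, 43)
[287, 288, 289, 290, 291, 292, 293, 294]
(417.5, 292.0) [ 0.4771 -0.2207  0.0678] 0.0016214102928200666 [ 0.4771 -0.2211  0.07  ]
mat [ 0.514 -0.156  0.004]
mat [ 0.386 -0.273  0.004]
t 12.8 pos [0.4711 0.0328 0.1855] rot [ 1.800e+02 -1.000e-01 -1.675e+02] q6 -102 W 60.5 gf 32.7 F [ 0.3  0.1 -1.1]
az -0.02 shift [ 1.98 -9.96 -0.18]
```

>>> send_rows(increments=[[0.168,-0.829,0,0,0,0],[0.168,-0.829,0,0,0,0],[0.168,-0.829,0,0,0,0],[0.168,-0.829,0,0,0,0],[0.168,-0.829,0,0,0,0],[0.168,-0.829,0,0,0,0],[0.168,-0.829,0,0,0,0],[0.168,-0.829,0,0,0,0],[0.168,-0.829,0,0,0,0],[0.168,-0.829,0,0,0,0],[0.168,-0.829,0,0,0,0],[0.168,-0.829,0,0,0,0]])

```text
time: 14.35
tool_pos: [0.4764, -0.2218, 0.1861]
eef_rot: [3.141, -0.001, -2.923]
wrist_force: [-0.2, 0.9, -0.5]
grip_width: 0.0608
gripper_force: 32.8
```

>>> send_rows(increments=[[0,0,0.5,0,0,0],[0,0,0.5,0,0,0],[0,0,0,0,0,0],[0,0,0,0,0,0]])

```text
time: 14.85
tool_pos: [0.4764, -0.2203, 0.1613]
eef_rot: [3.141, -0.0, -2.922]
wrist_force: [0.5, 0.0, -0.7]
grip_width: 0.0608
gripper_force: 32.8
```

```bash
python3 - <<'E'
from h import *
from plant import r
to(r,(.477,-.221,.068),192.6)
S=cam(r,"side");T=cam(r,"top");W=cam(r,"wrist")
a=np.hstack([cv2.resize(S["img"][180:360,350:510],None,fx=1.66,fy=1.66),cv2.resize(T["img"][180:360,330:490],None,fx=1.66,fy=1.66)])
b=cv2.resize(W["img"],None,fx=.62,fy=.62);p=np.zeros((max(a.shape[0],b.shape[0]),a.shape[1]+b.shape[1]-133,3),np.uint8)
p=np.zeros((298,800,3),np.uint8);a=cv2.resize(a,(400,225));b=cv2.resize(W["img"],(397,298));p[:225,:400]=a;p[:,400:797]=b
cv2.imwrite("pics/m1.png",p[...,::-1])
E
```

```text
t 14.8 pos [ 0.4764 -0.2203  0.1613] rot [ 180.    -0.  -167.4] q6 -130 W 60.8 gf 32.8 F [ 0.5  0.  -0.7]
az -0.01 shift [-0.02 -0.03  3.73]
```

View pics/m1.png

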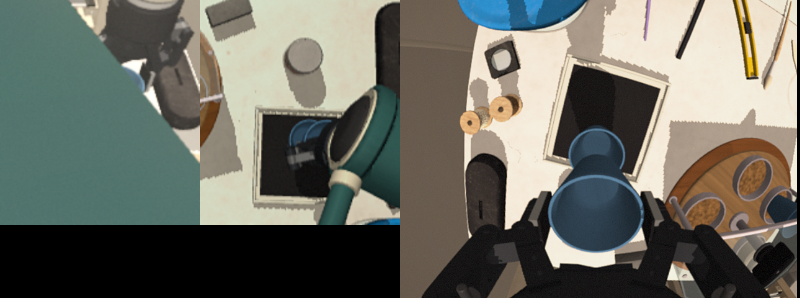

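```bash
python3 - <<'E'
from h import *
from plant import r
c=cam(r,"wrist");H=hsv(c)
m=(H[...,0]>94)&(H[...,0]<118)&(H[...,1]>60);m[:190]=0;m[420:]=0;m[:,:240]=0;m[:,400:]=0
for v in (205,208,212,220,230,240,245,250,260): 
    x=np.where(m[v])[0]; print(v,(x.min(),x.max()) if len(x) else None)
v0=min(np.where(m.any(1))[0]);u0=np.median(np.where(m[v0])[0]);print(v0,u0)
print(np.round(onz(c,(u0,v0),.07),4))
for v in(235,240,245):
    x=np.where(m[v])[0];a,b=onz(c,(x.min(),v),.07),onz(c,(x.max(),v),.07);print(np.round((a+b)/2,4),np.linalg.norm(a-b))
to(r,(.477,-.221,.068),192.6)
E
```

```text
205 (np.int64(303), np.int64(331))
208 (np.int64(298), np.int64(335))
212 (np.int64(292), np.int64(341))
220 (np.int64(283), np.int64(351))
230 (np.int64(276), np.int64(358))
240 (np.int64(272), np.int64(361))
245 (np.int64(271), np.int64(362))
250 (np.int64(271), np.int64(363))
260 (np.int64(274), np.int64(361))
201 316.5
[ 0.4435 -0.2271  0.07  ]
[ 0.4658 -0.2218  0.07  ] 0.057261705191244266
[ 0.4693 -0.2213  0.07  ] 0.05954314701652255
[ 0.4728 -0.2206  0.07  ] 0.06117571759145939
t 15.1 pos [ 0.4769 -0.2208  0.1622] rot [-180.     0.  -167.5] q6 -130 W 60.5 gf 32.8 F [0.1 0.7 0. ]
az -0.01 shift [-0.   -0.01  3.77]
```

>>> send_rows(increments=[[0,0,0.5,0,0,0],[0,0,0.5,0,0,0],[0,0,0.5,0,0,0],[0,0,0.5,0,0,0],[0,0,0.4,0,0,0],[0,0,0.4,0,0,0],[0,0,0.4,0,0,0],[0,0,0.3,0,0,0],[0,0,0.1,0,0,0],[0,0,0.1,0,0,0],[0,0,0,0,0,0]])

```text
time: 16.42
tool_pos: [0.4767, -0.2209, 0.0692]
eef_rot: [-3.141, 0.0, -2.923]
wrist_force: [0.3, -0.2, 0.2]
grip_width: 0.061
gripper_force: 32.8
```

```bash
python3 - <<'E'
from h import *
from plant import r
to(r,(.477,-.221,.068),192.6)
E
```

```text
t 16.4 pos [ 0.4767 -0.2209  0.0692] rot [-180.     0.  -167.5] q6 -130 W 61.0 gf 32.8 F [ 0.3 -0.2  0.2]
az -0.02 shift [-0.01 -0.    0.05]
```

>>> send_rows(increments=[[0,0,0.05,0,0,0],[0,0,0,0,0,0]])

```text
time: 16.68
tool_pos: [0.4767, -0.221, 0.0681]
eef_rot: [-3.141, 0.0, -2.923]
wrist_force: [-0.1, -0.7, -0.9]
grip_width: 0.0611
gripper_force: 32.8
```

>>> send_rows(increments=[[0,0,0,0,0,0],[0,0,0,0,0,0],[0,0,0,0,0,0],[0,0,-0.2,0,0,0],[0,0,-0.6,0,0,0],[0,0,-0.9,0,0,0],[0,0,-0.9,0,0,0],[0,0,-0.9,0,0,0],[0,0,-0.9,0,0,0],[0,0,-0.9,0,0,0]], gripper=78)

```text
time: 17.92
tool_pos: [0.4768, -0.221, 0.2025]
eef_rot: [-3.141, 0.001, -2.923]
wrist_force: [0.4, -0.1, 0.2]
grip_width: 0.0781
gripper_force: 0.0
```

```bash
python3 - <<'E'
from h import *
from plant import r
to(r,(.5585,.0500,.20),156.6)
c=cam(r,"wrist");cv2.imwrite("pics/w4.png",c["img"][...,::-1])
E
```

```text
t 17.9 pos [ 0.4768 -0.221   0.2025] rot [-1.799e+02  1.000e-01 -1.675e+02] q6 -130 W 78.1 gf 0.0 F [ 0.4 -0.1  0.2]
az 7.18 shift [ 1.31 11.25  0.1 ]
```

View pics/w4.png

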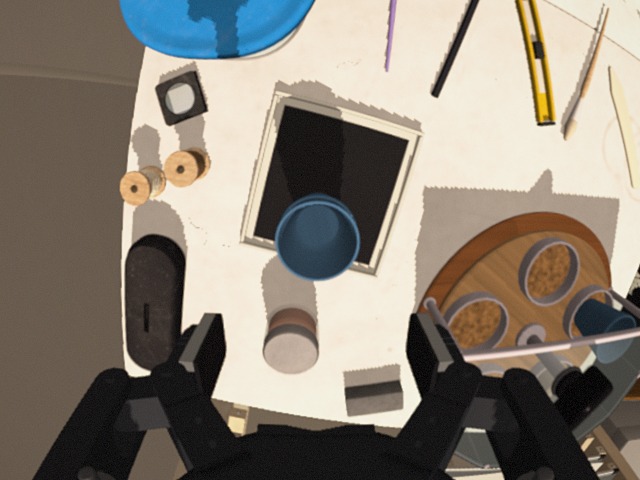

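>>> send_rows(increments=[[0,0,0,0,0,0.9],[0,0,0,0,0,0.9],[0,0,0,0,0,0.9],[0,0,0,0,0,0.9],[0,0,0,0,0,0.9],[0,0,0,0,0,0.9],[0,0,0,0,0,0.9],[0,0,0,0,0,0.9]], gripper=45)

```text
time: 18.98
tool_pos: [0.4766, -0.2209, 0.2008]
eef_rot: [-3.142, 0.001, 2.729]
wrist_force: [-1.0, 0.1, -0.3]
grip_width: 0.045
gripper_force: 0.0
```

>>> send_rows(increments=[[0.109,0.937,0,0,0,0],[0.109,0.937,0,0,0,0],[0.109,0.937,0,0,0,0],[0.109,0.937,0,0,0,0],[0.109,0.937,0,0,0,0],[0.109,0.937,0,0,0,0],[0.109,0.937,0,0,0,0],[0.109,0.937,0,0,0,0],[0.109,0.937,0,0,0,0],[0.109,0.937,0,0,0,0],[0.109,0.937,0,0,0,0],[0.109,0.937,0,0,0,0]])

```text
time: 20.48
tool_pos: [0.5588, 0.0507, 0.2009]
eef_rot: [3.141, 0.001, 2.732]
wrist_force: [-0.0, 0.2, -0.1]
grip_width: 0.045
gripper_force: 0.0
```

```bash
python3 - <<'E'
from h import *
from plant import r
to(r,(.558,.0495,.124),156.6)
c=cam(r,"wrist");H=hsv(c)
m=(H[...,2]<45);m[340:]=0
for k in blobs(m,200):
    x=cv2.minAreaRect(k);print(np.round(x[0]),np.round(x[1]),round(x[2]))
E
```

```text
t 20.5 pos [0.5588 0.0507 0.2009] rot [180.    0.  156.5] q6 -64 W 45.0 gf 0.0 F [-0.   0.2 -0.1]
az -0.02 shift [ 0.01 -0.06  3.08]
[ 32. 330.] [17. 39.] 90
[400. 328.] [27. 11.] 69
[231. 328.] [11. 27.] 21
[374. 322.] [33. 15.] 90
[256. 322.] [33. 15.] 90
[540. 271.] [113.  52.] 78
[320. 266.] [111.  49.] 75
[555. 204.] [123.  10.] 25
[ 64. 219.] [115.  73.] 65
[615.  98.] [75. 48.] 90
[579.  22.] [ 45. 102.] 90
```

>>> send_rows(increments=[[0,-0.03,0.8,0,0,0],[0,0,0.8,0,0,0],[0,0,0.8,0,0,0],[0,0,0.7,0,0,0],[0,0,0,0,0,0]])

```text
time: 21.15
tool_pos: [0.556, 0.0486, 0.1199]
eef_rot: [-3.139, -0.005, 2.731]
wrist_force: [-0.7, 0.4, 0.2]
grip_width: 0.0452
gripper_force: 0.0
```

>>> send_rows(increments=[[0,0,0,0,0,0],[0,0,0,0,0,0],[0,0,0,0,0,0],[0,0,0,0,0,-0.4],[0,0,0,0,0,-0.8],[0,0,0,0,0,-0.8],[0,0,0,0,0,-0.8],[0,0,0,0,0,-0.8],[0,0,0,0,0,-0.8],[0,0,0,0,0,-0.8],[0,0,0,0,0,-0.8],[0,0,0,0,0,-0.8]], gripper=5, force=40)

```text
time: 22.65
tool_pos: [0.5595, 0.0507, 0.1239]
eef_rot: [3.14, 0.003, -2.955]
wrist_force: [3.0, 7.5, 0.2]
grip_width: 0.0132
gripper_force: 49.5
```

>>> send_rows(increments=[[0,0,0,0,0,-0.8],[0,0,0,0,0,-0.8],[0,0,0,0,0,-0.8],[0,0,0,0,0,-0.8],[0,0,0,0,0,-0.8],[0,0,0,0,0,-0.8],[0,0,0,0,0,-0.8],[0,0,0,0,0,-0.8],[0,0,0,0,0,-0.8],[0,0,0,0,0,-0.4],[0,0,0,0,0,0],[0,0,0,0,0,0]])

```text
time: 24.15
tool_pos: [0.559, 0.0516, 0.1239]
eef_rot: [3.141, 0.004, -2.293]
wrist_force: [1.0, 9.8, 0.8]
grip_width: 0.0139
gripper_force: 49.7
```

>>> send_rows(increments=[[0,0,0,0,0,0],[0,0,0,0,0,0],[0,0,-0.8,0,0,0],[0,0,-0.8,0,0,0],[0,0,-0.8,0,0,0],[0,0,-0.7,0,0,0]], gripper=45)

```text
time: 24.9
tool_pos: [0.5583, 0.0489, 0.2015]
eef_rot: [-3.141, -0.0, -2.295]
wrist_force: [-0.4, 0.5, -0.1]
grip_width: 0.0452
gripper_force: 0.0
```

```bash
python3 - <<'E'
from h import *
from plant import r
to(r,(.473,.032,.122),192.5)
E
```

```text
t 24.9 pos [0.5583 0.0489 0.2015] rot [-180.    -0.  -131.5] q6 -136 W 45.2 gf 0.0 F [-0.4  0.5 -0.1]
az 7.2 shift [3.48 0.08 3.18]
```

>>> send_rows(increments=[[0,0,0,0,0,0.9],[0,0,0,0,0,0.9],[0,0,0,0,0,0.9],[0,0,0,0,0,0.9],[0,0,0,0,0,0.9],[0,0,0,0,0,0.9],[0,0,0,0,0,0.9],[0,0,0,0,0,0.9],[0.87,0.02,0,0,0,0],[0.87,0.02,0,0,0,0],[0.87,0.02,0,0,0,0],[0.87,0.02,0,0,0,0]], gripper=80)

```text
time: 26.4
tool_pos: [0.4722, 0.0321, 0.2007]
eef_rot: [-3.141, -0.0, -2.923]
wrist_force: [-0.1, -0.4, -0.6]
grip_width: 0.0803
gripper_force: 0.0
```

>>> send_rows(increments=[[0,0,0.8,0,0,0],[0,0,0.8,0,0,0],[0,0,0.8,0,0,0],[0,0,0.8,0,0,0],[0,0,0,0,0,0],[0,0,0,0,0,0]])

```text
time: 27.15
tool_pos: [0.4734, 0.0323, 0.1212]
eef_rot: [-3.141, 0.001, -2.923]
wrist_force: [0.1, 0.2, -0.0]
grip_width: 0.08
gripper_force: 0.0
```

```bash
python3 - <<'E'
from h import *
from plant import r
to(r,(.473,.032,.068),192.5)
c=cam(r,"wrist");cv2.imwrite("pics/w5.png",c["img"][...,::-1]);H=hsv(c)
m=(H[...,0]>94)&(H[...,0]<118)&(H[...,1]>60);m[:150]=0;m[345:]=0;m[:,:225]=0;m[:,395:]=0
k=max(blobs(m),key=cv2.contourArea);x,y,w,h=cv2.boundingRect(k);print(x,y,w,h)
for p in((x,y+h-52),(x+w-1,y+h-52),(x+w/2,y+h-1)): print(np.round(onz(c,p,.09),4))
E
```

```text
t 27.1 pos [0.4734 0.0323 0.1212] rot [-1.800e+02  1.000e-01 -1.675e+02] q6 -102 W 80.0 gf 0.0 F [ 0.1  0.2 -0. ]
az 0.0 shift [ 0.02 -0.01  2.13]
259 222 116 118
[0.4785 0.0038 0.09  ]
[0.4654 0.0625 0.09  ]
[0.5026 0.0403 0.09  ]
```

View pics/w5.png

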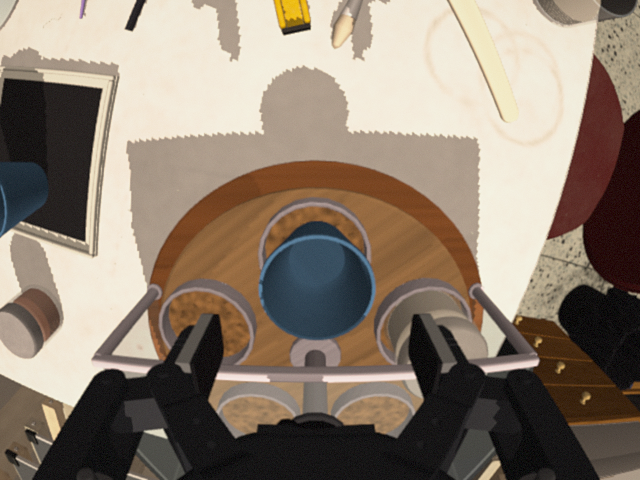

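>>> send_rows(increments=[[0.04,0.02,0.6,0,0,0],[0,0,0.6,0,0,0],[0,0,0.6,0,0,0],[0,0,0.33,0,0,0],[0,0,0,0,0,0],[0,0,0,0,0,0]])

```text
time: 27.95
tool_pos: [0.4722, 0.0326, 0.0673]
eef_rot: [-3.141, 0.0, -2.923]
wrist_force: [0.8, -0.1, -0.8]
grip_width: 0.08
gripper_force: 0.0
```

>>> send_rows(increments=[[0,0,0,0,0,0],[0,0,0,0,0,0],[0,0,0,0,0,0],[0,0,0,0,0,0]], gripper=50, force=30)

```text
time: 28.45
tool_pos: [0.4727, 0.0327, 0.0686]
eef_rot: [-3.141, 0.002, -2.923]
wrist_force: [-0.8, 0.9, 5.4]
grip_width: 0.0609
gripper_force: 31.5
```

>>> send_rows(increments=[[0,0,-0.4,0,0,0],[0,0,-0.8,0,0,0],[0,0,-0.8,0,0,0],[0,0,-0.8,0,0,0],[0,0,-0.8,0,0,0],[0,0,-0.8,0,0,0],[0,0,-0.4,0,0,0],[0,0,0,0,0,0]])

```text
time: 29.45
tool_pos: [0.4724, 0.0326, 0.188]
eef_rot: [-3.141, 0.002, -2.923]
wrist_force: [-0.7, -0.2, -1.3]
grip_width: 0.0609
gripper_force: 32.8
```

```bash
python3 - <<'E'
from h import *
from plant import r
T=cam(r,"top");H=hsv(T)
for k in blobs((H[...,0]>96)&(H[...,0]<115)&(H[...,1]>60)&(H[...,2]<190)):
    x,y,w,h=cv2.boundingRect(k)
    if 350<x<440 and y<345: print((x,y,w,h),np.round(onz(T,(x+w/2-.5,y+h/2-.5),.09),4))
to(r,(.477,-.221,.19),192.5)
E
```

```text
(401, 275, 37, 36) [ 0.477  -0.2199  0.09  ]
t 29.5 pos [0.4717 0.0326 0.1871] rot [-180.     0.  -167.5] q6 -102 W 60.7 gf 32.8 F [-1.1 -0.5 -1. ]
az 0.0 shift [ 1.99 -9.95 -0.12]
```

>>> send_rows(increments=[[0.168,-0.829,0,0,0,0],[0.168,-0.829,0,0,0,0],[0.168,-0.829,0,0,0,0],[0.168,-0.829,0,0,0,0],[0.168,-0.829,0,0,0,0],[0.168,-0.829,0,0,0,0],[0.168,-0.829,0,0,0,0],[0.168,-0.829,0,0,0,0],[0.168,-0.829,0,0,0,0],[0.168,-0.829,0,0,0,0],[0.168,-0.829,0,0,0,0],[0.168,-0.829,0,0,0,0]])

```text
time: 31.0
tool_pos: [0.4761, -0.2219, 0.1863]
eef_rot: [3.141, -0.001, -2.923]
wrist_force: [0.4, -0.3, -0.5]
grip_width: 0.0612
gripper_force: 32.9
```

```bash
python3 - <<'E'
from h import *
from plant import r
c=cam(r,"wrist");H=hsv(c)
m=(H[...,0]>94)&(H[...,0]<118)&(H[...,1]>60);m[:150]=0;m[420:]=0;m[:,:240]=0;m[:,400:]=0
v0=min(np.where(m.any(1))[0]);u0=np.median(np.where(m[v0])[0]);p=onz(c,(u0,v0),.09);print(np.round(p,4),np.round(p[:2]+.031*np.array([.976,.217]),4))
to(r,(.477,-.221,.0886),192.5)
E
```

```text
[ 0.4104 -0.2343  0.09  ] [ 0.4406 -0.2276]
t 31.1 pos [ 0.4765 -0.2245  0.1867] rot [-179.9   -0.  -167.5] q6 -130 W 60.5 gf 32.9 F [ 0.5 -1.7 -0.9]
az -0.0 shift [-0.05  0.13  3.92]
```

```bash
python3 - <<'E'
from h import *
from plant import r
c=cam(r,"wrist");T=cam(r,"top")
p=np.zeros((360,800,3),np.uint8);p[:,:480]=cv2.resize(c["img"],(480,360));p[:300,480:]=cv2.resize(T["img"][220:370,340:500],(320,300))
cv2.imwrite("pics/m2.png",p[...,::-1]);to(r,(.477,-.221,.0886),192.5)
E
```

```text
t 31.1 pos [ 0.4764 -0.2221  0.1868] rot [ 180.    -0.  -167.6] q6 -130 W 60.8 gf 32.9 F [-0.8 -0.1 -1. ]
az -0.02 shift [-0.03  0.04  3.93]
```

View pics/m2.png

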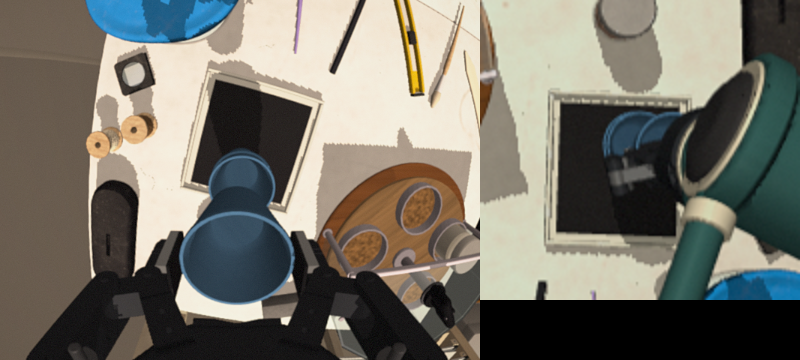

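```bash
python3 - <<'E'
from h import *
from plant import r
c=cam(r,"wrist")
cv2.imwrite("pics/m3.png",cv2.resize(c["img"][180:300,240:400,::-1],None,fx=4,fy=4,interpolation=cv2.INTER_CUBIC))
H=hsv(c)
m=(H[...,0]>94)&(H[...,0]<118)&(H[...,1]>60)
for v in range(190,290,6):
    x=np.where(m[v,240:400])[0]+240
    if len(x): a,b=onz(c,(x.min(),v),.09),onz(c,(x.max(),v),.09);print(v,x.min(),x.max(),np.round((a+b)/2,4),round(np.linalg.norm(a-b),4))
E
```

```text
196 316 316 [ 0.4405 -0.2291  0.09  ] 0.0
202 302 335 [ 0.4441 -0.2266  0.09  ] 0.0218
208 292 344 [ 0.4481 -0.226   0.09  ] 0.0345
214 286 351 [ 0.452  -0.2248  0.09  ] 0.0433
220 282 355 [ 0.4561 -0.2239  0.09  ] 0.0489
226 280 357 [ 0.4602 -0.223   0.09  ] 0.0518
232 277 360 [ 0.4643 -0.2221  0.09  ] 0.0562
238 275 362 [ 0.4684 -0.2212  0.09  ] 0.0592
244 274 363 [ 0.4727 -0.2202  0.09  ] 0.061
250 275 363 [ 0.4768 -0.2189  0.09  ] 0.0606
256 275 362 [ 0.4812 -0.2183  0.09  ] 0.0603
262 277 361 [ 0.4855 -0.217   0.09  ] 0.0585
268 280 356 [ 0.4901 -0.2167  0.09  ] 0.0532
274 279 353 [ 0.4949 -0.2171  0.09  ] 0.0522
280 274 357 [ 0.4995 -0.2164  0.09  ] 0.059
286 270 361 [ 0.5041 -0.2154  0.09  ] 0.0651
```

View pics/m3.png

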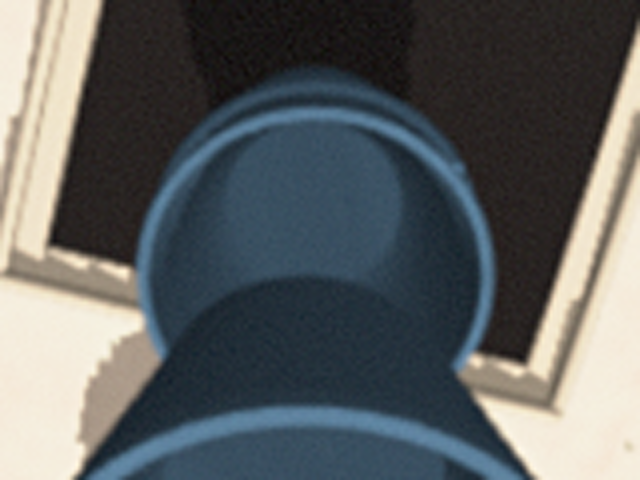

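>>> send_rows(increments=[[0,0.05,0.5,0,0,0],[0,0,0.5,0,0,0],[0,0,0.5,0,0,0],[0,0,0.5,0,0,0],[0,0,0.5,0,0,0],[0,0,0.4,0,0,0],[0,0,0.4,0,0,0],[0,0,0.3,0,0,0],[0,0,0.1,0,0,0],[0,0,0.1,0,0,0],[0,0,0.05,0,0,0],[0,0,0,0,0,0]])

```text
time: 32.7
tool_pos: [0.4764, -0.2199, 0.091]
eef_rot: [-3.141, 0.0, -2.923]
wrist_force: [0.3, -0.5, -0.4]
grip_width: 0.0603
gripper_force: 32.9
```

```bash
python3 - <<'E'
from h import *
from plant import r
to(r,(.477,-.221,.0886),192.5)
E
```

```text
t 32.7 pos [ 0.4764 -0.2199  0.091 ] rot [-180.     0.  -167.5] q6 -130 W 60.3 gf 32.9 F [ 0.3 -0.5 -0.4]
az 0.0 shift [-0.02 -0.05  0.1 ]
```

>>> send_rows(increments=[[0,0,0.08,0,0,0],[0,0,0,0,0,0]])

```text
time: 32.95
tool_pos: [0.4762, -0.2198, 0.0888]
eef_rot: [3.141, -0.0, -2.923]
wrist_force: [-0.0, 0.3, -0.5]
grip_width: 0.0609
gripper_force: 32.9
```

>>> send_rows(increments=[[0,0,0,0,0,0],[0,0,0,0,0,0],[0,0,0,0,0,0],[0,0,-0.2,0,0,0],[0,0,-0.6,0,0,0],[0,0,-0.9,0,0,0],[0,0,-0.9,0,0,0],[0,0,-0.9,0,0,0],[0,0,-0.9,0,0,0],[0,0,0,0,0,0]], gripper=78)

```text
time: 34.2
tool_pos: [0.478, -0.2208, 0.2022]
eef_rot: [-3.138, 0.005, -2.923]
wrist_force: [0.1, 0.5, -0.6]
grip_width: 0.0781
gripper_force: 0.0
```

```bash
python3 - <<'E'
from h import *
from plant import r
c=cam(r,"wrist");T=cam(r,"top")
p=np.zeros((360,800,3),np.uint8);p[:,:480]=cv2.resize(c["img"],(480,360));p[:300,480:]=cv2.resize(T["img"][220:370,340:500],(320,300))
cv2.imwrite("pics/m4.png",p[...,::-1]);to(r,(.603,-.218,.12),192.5)
E
```

```text
t 34.3 pos [ 0.4763 -0.2199  0.1992] rot [-180.     0.  -167.5] q6 -130 W 78.2 gf 0.0 F [ 0.9 -0.3  0.5]
az 0.0 shift [-4.96 -1.02  3.17]
```

View pics/m4.png

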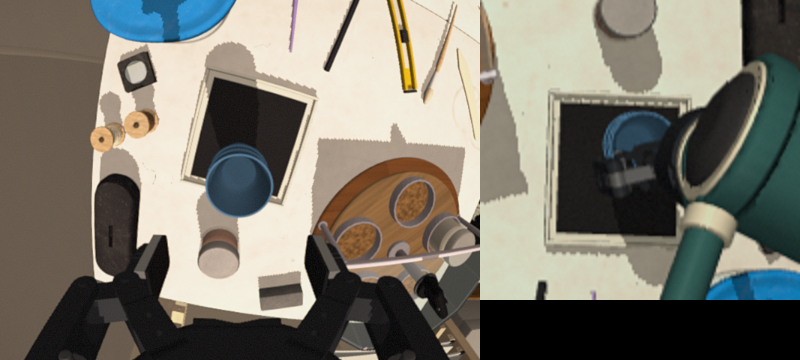

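>>> send_rows(increments=[[-0.83,-0.17,0,0,0,0],[-0.83,-0.17,0,0,0,0],[-0.83,-0.17,0,0,0,0],[-0.83,-0.17,0,0,0,0],[-0.83,-0.17,0,0,0,0],[-0.81,-0.17,0,0,0,0],[0,0,0.8,0,0,0],[0,0,0.8,0,0,0],[0,0,0.8,0,0,0],[0,0,0.7,0,0,0],[0,0,0,0,0,0],[0,0,0,0,0,0]])

```text
time: 35.8
tool_pos: [0.6031, -0.2181, 0.1218]
eef_rot: [-3.141, 0.001, -2.923]
wrist_force: [-0.5, -0.6, 0.4]
grip_width: 0.0776
gripper_force: 0.0
```

```bash
python3 - <<'E'
from h import *
from plant import r
to(r,(.603,-.218,.034),192.5)
c=cam(r,"wrist");cv2.imwrite("pics/w6.png",c["img"][200:420,180:460,::-1])
pickle.dump(c,open("w6.pkl","wb"))
E
```

```text
t 35.8 pos [ 0.6031 -0.2181  0.1218] rot [-180.     0.  -167.5] q6 -125 W 77.6 gf 0.0 F [-0.5 -0.6  0.4]
az 0.0 shift [0.   0.01 3.51]
```

View pics/w6.png

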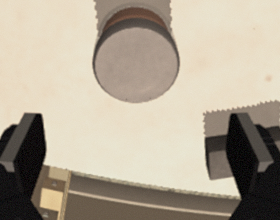

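```bash
python3 - <<'E'
from h import *
c=pickle.load(open("w6.pkl","rb"))
for n,p,z in(("lid",(316.5,263),.054),("L",(274,263),.054),("R",(360,263),.054),("pum",(387,340),.024),("pum",(387,380),.0)): print(n,np.round(onz(c,p,z),4))
T=pickle.load(open("top.pkl","rb"))
print(np.round(onz(T,(180+433/2.8,160+75/2.8),.024),3),np.round(onz(T,(180+447/2.8,160+113/2.8),.024),3),np.round(onz(T,(180+537/2.8,160+75/2.8),.024),3))
E
```

```text
lid [ 0.6021 -0.2172  0.054 ]
L [ 0.6078 -0.2426  0.054 ]
R [ 0.5964 -0.1911  0.054 ]
pum [ 0.6655 -0.1467  0.024 ]
pum [ 0.7233 -0.1236  0.    ]
[ 0.68  -0.071  0.024] [ 0.654 -0.081  0.024] [ 0.68  -0.143  0.024]
```

>>> send_rows(increments=[[0.03,0,0.7,0,0,0],[0,0,0.7,0,0,0],[0,0,0.7,0,0,0],[0,0,0.7,0,0,0],[0,0,0.5,0,0,0],[0,0,0.2,0,0,0],[0,0,0,0,0,0],[0,0,0,0,0,0]])

```text
time: 36.85
tool_pos: [0.6028, -0.2183, 0.0347]
eef_rot: [-3.141, 0.001, -2.923]
wrist_force: [0.0, 0.5, 0.0]
grip_width: 0.0779
gripper_force: 0.0
```

>>> send_rows(increments=[[0,0,0,0,0,0],[0,0,0,0,0,0],[0,0,0,0,0,0],[0,0,0,0,0,0]], gripper=40, force=35)

```text
time: 37.35
tool_pos: [0.6031, -0.2184, 0.0352]
eef_rot: [-3.14, 0.002, -2.923]
wrist_force: [-0.4, 1.0, 5.8]
grip_width: 0.0515
gripper_force: 37.0
```

>>> send_rows(increments=[[0,0,-0.4,0,0,0],[0,0,-0.8,0,0,0],[0,0,-0.8,0,0,0],[0,0,-0.8,0,0,0],[0,0,-0.8,0,0,0],[0,0,-0.8,0,0,0],[0,0,-0.8,0,0,0],[0,0,-0.8,0,0,0],[0,0,-0.2,0,0,0],[0,0,0,0,0,0]])

```text
time: 38.6
tool_pos: [0.6022, -0.2181, 0.1891]
eef_rot: [-3.141, 0.0, -2.923]
wrist_force: [-0.4, 1.1, -1.6]
grip_width: 0.0515
gripper_force: 36.7
```

```bash
python3 - <<'E'
from h import *
from plant import r
to(r,(.45,-.15,.19),192.5)
to(r,(.4725,.0335,.19),192.5)
E
```

```text
t 38.6 pos [ 0.6022 -0.2181  0.1891] rot [-180.     0.  -167.5] q6 -125 W 51.5 gf 36.7 F [-0.4  1.1 -1.6]
az 0.0 shift [ 5.35  3.98 -0.03]
t 38.6 pos [ 0.6022 -0.2181  0.1891] rot [-180.     0.  -167.5] q6 -125 W 51.5 gf 36.7 F [-0.4  1.1 -1.6]
az 0.0 shift [ 2.89 10.95 -0.03]
```

>>> send_rows(increments=[[0.2315,0.9125,0,0,0,0],[0.2315,0.9125,0,0,0,0],[0.2315,0.9125,0,0,0,0],[0.2315,0.9125,0,0,0,0],[0.2315,0.9125,0,0,0,0],[0.2315,0.9125,0,0,0,0],[0.2315,0.9125,0,0,0,0],[0.2315,0.9125,0,0,0,0],[0.2315,0.9125,0,0,0,0],[0.2315,0.9125,0,0,0,0],[0.2315,0.9125,0,0,0,0],[0.2315,0.9125,0,0,0,0]])

```text
time: 40.1
tool_pos: [0.4742, 0.0354, 0.1889]
eef_rot: [-3.142, 0.0, -2.923]
wrist_force: [-0.0, 0.7, -1.7]
grip_width: 0.0514
gripper_force: 36.7
```

>>> send_rows(increments=[[0,0,0.7,0,0,0],[0,0,0.7,0,0,0],[0,0,0.7,0,0,0],[0,0,0.7,0,0,0],[0,0,0.7,0,0,0],[0,0,0.5,0,0,0],[0,0,0,0,0,0],[0,0,0,0,0,0]])

```text
time: 41.1
tool_pos: [0.4755, 0.0342, 0.0893]
eef_rot: [-3.141, 0.001, -2.923]
wrist_force: [0.4, 0.8, -1.7]
grip_width: 0.0514
gripper_force: 36.8
```

```bash
python3 - <<'E'
from h import *
from plant import r
to(r,(.4755,.034,.059),192.5)
c=cam(r,"wrist");T=cam(r,"side");pickle.dump((c,T),open("p.pkl","wb"))
H=hsv(c)
# ring rim in front of the jar: look along columns near the centre for bright grey pixels, and lid extents
for u in(300,316,332):
    print(u,[H[v,u].tolist() for v in range(180,300,5)])
E
```

```text
t 41.1 pos [0.4755 0.0342 0.0893] rot [-1.800e+02  1.000e-01 -1.675e+02] q6 -101 W 51.4 gf 36.8 F [ 0.4  0.8 -1.7]
az 0.0 shift [ 0.   -0.01  1.21]
300 [[13, 179, 121], [13, 182, 126], [11, 171, 125], [15, 144, 147], [14, 140, 146], [12, 103, 131], [6, 36, 113], [6, 39, 157], [14, 156, 144], [14, 155, 138], [14, 163, 139], [15, 158, 155], [15, 164, 157], [14, 112, 130], [14, 81, 133], [9, 100, 99], [11, 94, 98], [11, 109, 105], [9, 110, 121], [11, 95, 115], [18, 50, 77], [14, 45, 85], [11, 53, 96], [15, 46, 112]]
316 [[11, 189, 120], [12, 180, 125], [12, 175, 125], [15, 145, 148], [15, 148, 153], [7, 55, 120], [7, 41, 132], [9, 64, 147], [14, 153, 153], [15, 158, 140], [14, 158, 152], [15, 160, 140], [14, 162, 151], [14, 111, 142], [11, 98, 104], [10, 93, 107], [10, 102, 107], [9, 105, 117], [11, 108, 128], [6, 44, 81], [13, 42, 86], [16, 49, 89], [11, 40, 101], [13, 44, 172]]
332 [[12, 182, 119], [12, 183, 121], [12, 180, 125], [14, 132, 131], [15, 146, 145], [14, 146, 148], [7, 38, 113], [5, 35, 168], [15, 155, 120], [15, 167, 130], [14, 152, 144], [15, 156, 126], [14, 159, 125], [16, 107, 124], [14, 84, 137], [11, 102, 108], [11, 99, 111], [10, 101, 109], [10, 106, 128], [11, 84, 118], [13, 46, 89], [15, 44, 92], [14, 49, 99], [11, 40, 121]]
```

```bash
python3 - <<'E'
from h import *
c,_=pickle.load(open("p.pkl","rb"));H=hsv(c).astype(int)
u=np.array([.976,.217])
print([(v,H[v,316,1],H[v,316,2]) for v in list(range(202,222))+list(range(238,256))])
for v in(230,236,242,250): print(v,[(x,H[v,x,1]) for x in list(range(255,290,2))],[(x,H[v,x,1]) for x in range(345,380,2)])
for v in(215,217): print(v,np.round(onz(c,(316,v),.04)[:2]+.034*u,4))
for v in(242,245): print("jar",np.round(onz(c,(316,v),.054)[:2]+.0275*u,4))
E
```

```text
[(202, np.int64(143), np.int64(150)), (203, np.int64(139), np.int64(147)), (204, np.int64(113), np.int64(136)), (205, np.int64(55), np.int64(120)), (206, np.int64(36), np.int64(114)), (207, np.int64(40), np.int64(109)), (208, np.int64(37), np.int64(109)), (209, np.int64(40), np.int64(114)), (210, np.int64(41), np.int64(132)), (211, np.int64(37), np.int64(159)), (212, np.int64(36), np.int64(171)), (213, np.int64(37), np.int64(165)), (214, np.int64(36), np.int64(156)), (215, np.int64(64), np.int64(147)), (216, np.int64(122), np.int64(146)), (217, np.int64(163), np.int64(152)), (218, np.int64(163), np.int64(153)), (219, np.int64(160), np.int64(151)), (220, np.int64(153), np.int64(153)), (221, np.int64(163), np.int64(149)), (238, np.int64(166), np.int64(152)), (239, np.int64(159), np.int64(152)), (240, np.int64(162), np.int64(151)), (241, np.int64(133), np.int64(151)), (242, np.int64(116), np.int64(147)), (243, np.int64(113), np.int64(145)), (244, np.int64(114), np.int64(143)), (245, np.int64(111), np.int64(142)), (246, np.int64(109), np.int64(143)), (247, np.int64(101), np.int64(144)), 
[... 2829 characters left out ...]
160)), (271, np.int64(157)), (273, np.int64(162)), (275, np.int64(162)), (277, np.int64(159)), (279, np.int64(158)), (281, np.int64(153)), (283, np.int64(134)), (285, np.int64(120)), (287, np.int64(113)), (289, np.int64(104))] [(345, np.int64(117)), (347, np.int64(144)), (349, np.int64(159)), (351, np.int64(153)), (353, np.int64(159)), (355, np.int64(156)), (357, np.int64(154)), (359, np.int64(157)), (361, np.int64(160)), (363, np.int64(162)), (365, np.int64(153)), (367, np.int64(60)), (369, np.int64(37)), (371, np.int64(39)), (373, np.int64(106)), (375, np.int64(148)), (377, np.int64(145)), (379, np.int64(138))]
215 [0.4736 0.0346]
217 [0.4747 0.0348]
jar [0.4775 0.0355]
jar [0.479  0.0358]
```

>>> send_rows(increments=[[0.12,-0.04,0,0,0,0],[0,0,0.3,0,0,0],[0,0,0.3,0,0,0],[0,0,0.2,0,0,0],[0,0,0.2,0,0,0],[0,0,0.1,0,0,0],[0,0,0.05,0,0,0],[0,0,0,0,0,0],[0,0,0,0,0,0]])

```text
time: 42.32
tool_pos: [0.4725, 0.0325, 0.0603]
eef_rot: [-3.141, 0.0, -2.923]
wrist_force: [0.2, 0.2, -1.3]
grip_width: 0.0515
gripper_force: 36.8
```

```bash
python3 - <<'E'
from h import *
from plant import r
to(r,(.473,.0335,.059),192.5)
E
```

```text
t 42.3 pos [0.4725 0.0325 0.0603] rot [-180.     0.  -167.5] q6 -102 W 51.5 gf 36.8 F [ 0.2  0.2 -1.3]
az 0.0 shift [-0.03  0.03  0.05]
```

>>> send_rows(increments=[[0,0,0.04,0,0,0],[0,0,0,0,0,0]])

```text
time: 42.58
tool_pos: [0.4724, 0.0325, 0.0592]
eef_rot: [-3.142, 0.0, -2.923]
wrist_force: [0.1, -0.4, -0.9]
grip_width: 0.0514
gripper_force: 36.8
```

>>> send_rows(increments=[[0,0,0,0,0,0],[0,0,0,0,0,0],[0,0,0,0,0,0],[0,0,-0.2,0,0,0],[0,0,-0.6,0,0,0],[0,0,-0.9,0,0,0],[0,0,-0.9,0,0,0],[0,0,-0.9,0,0,0],[0,0,-0.9,0,0,0],[0,0,-0.9,0,0,0],[0,0,-0.4,0,0,0],[0,0,0,0,0,0]], gripper=70)

```text
time: 44.08
tool_pos: [0.4729, 0.0325, 0.2028]
eef_rot: [-3.141, 0.002, -2.923]
wrist_force: [1.0, -0.5, -0.4]
grip_width: 0.0701
gripper_force: 0.0
```

>>> send_rows(increments=[[0,0,0,0,0,-0.9],[0,0,0,0,0,-0.9],[0,0,0,0,0,-0.9],[0,0,0,0,0,-0.9],[0,0,0,0,0,-0.9],[0,0,0,0,0,-0.9],[0,0,0,0,0,-0.9],[0,0,0,0,0,-0.9],[0,0,0,0,0,0]], gripper=45)

```text
time: 45.2
tool_pos: [0.4714, 0.0325, 0.2004]
eef_rot: [3.14, -0.001, -2.296]
wrist_force: [-0.4, -0.5, 0.2]
grip_width: 0.0449
gripper_force: 0.0
```

```bash
python3 - <<'E'
from h import *
from plant import r
to(r,(.559,.051,.124),228.5)
E
```

```text
t 45.2 pos [0.4714 0.0325 0.2004] rot [ 1.799e+02 -1.000e-01 -1.315e+02] q6 -138 W 44.9 gf 0.0 F [-0.4 -0.5  0.2]
az -0.01 shift [-2.88 -2.13  3.06]
```

>>> send_rows(increments=[[-0.71,-0.53,0,0,0,0],[-0.71,-0.53,0,0,0,0],[-0.71,-0.53,0,0,0,0],[-0.71,-0.53,0,0,0,0],[0,0,0,0,0,0],[0,0,0.8,0,0,0],[0,0,0.8,0,0,0],[0,0,0.8,0,0,0],[0,0,0.65,0,0,0],[0,0,0,0,0,0]])

```text
time: 46.45
tool_pos: [0.5567, 0.0504, 0.1227]
eef_rot: [3.138, -0.003, -2.295]
wrist_force: [-0.7, -0.9, -0.0]
grip_width: 0.0449
gripper_force: 0.0
```

>>> send_rows(increments=[[0,0,0,0,0,0],[0,0,0,0,0,0],[0,0,0,0,0,0],[0,0,0,0,0,0.4],[0,0,0,0,0,0.8],[0,0,0,0,0,0.8],[0,0,0,0,0,0.8],[0,0,0,0,0,0.8],[0,0,0,0,0,0.8],[0,0,0,0,0,0.8],[0,0,0,0,0,0.8],[0,0,0,0,0,0.8]], gripper=5, force=40)

```text
time: 47.95
tool_pos: [0.5592, 0.0508, 0.1264]
eef_rot: [-3.141, 0.001, -2.89]
wrist_force: [-2.7, 0.1, 3.3]
grip_width: 0.0138
gripper_force: 42.1
```

>>> send_rows(increments=[[0,0,0,0,0,0.8],[0,0,0,0,0,0.8],[0,0,0,0,0,0.8],[0,0,0,0,0,0.8],[0,0,0,0,0,0.8],[0,0,0,0,0,0.8],[0,0,0,0,0,0.8],[0,0,0,0,0,0.8],[0,0,0,0,0,0.8],[0,0,0,0,0,0.8],[0,0,0,0,0,0.8],[0,0,0,0,0,0.8]])

```text
time: 49.45
tool_pos: [0.5591, 0.0498, 0.1264]
eef_rot: [-3.141, 0.001, 2.556]
wrist_force: [-3.3, -2.5, 3.7]
grip_width: 0.0136
gripper_force: 42.2
```

>>> send_rows(increments=[[0,0,0,0,0,0.8],[0,0,0,0,0,0.8],[0,0,0,0,0,0.8],[0,0,0,0,0,0.8],[0,0,0,0,0,0.8],[0,0,0,0,0,0.8],[0,0,0,0,0,0.8],[0,0,0,0,0,0.8],[0,0,0,0,0,0.8],[0,0,0,0,0,0.8],[0,0,0,0,0,0.8],[0,0,0,0,0,0.8]])

```text
time: 50.95
tool_pos: [0.5582, 0.0492, 0.1263]
eef_rot: [-3.14, 0.002, 1.718]
wrist_force: [-7.2, -4.0, 6.3]
grip_width: 0.0136
gripper_force: 42.5
```

>>> send_rows(increments=[[0,0,0,0,0,0.8],[0,0,0,0,0,0.8],[0,0,0,0,0,0.8],[0,0,0,0,0,0.4],[0,0,0,0,0,0],[0,0,0,0,0,0]])

```text
time: 51.7
tool_pos: [0.5579, 0.0492, 0.1264]
eef_rot: [-3.14, 0.003, 1.475]
wrist_force: [-7.3, -4.4, 6.5]
grip_width: 0.0133
gripper_force: 42.6
```

>>> send_rows(increments=[[0,0,0,0,0,0],[0,0,0,0,0,0],[0,0,0,0,0,0],[0,0,-0.8,0,0,0],[0,0,-0.8,0,0,0],[0,0,-0.8,0,0,0],[0,0,-0.8,0,0,0],[0,0,-0.8,0,0,0],[0,0,0,0,0,0]], gripper=45)

```text
time: 52.82
tool_pos: [0.5605, 0.0507, 0.228]
eef_rot: [3.137, -0.001, 1.475]
wrist_force: [0.3, -0.3, -0.5]
grip_width: 0.0451
gripper_force: 0.0
```

```bash
python3 - <<'E'
from h import *
from plant import r
to(r,(.40,.25,.25),84.5)
E
```

```text
t 52.8 pos [0.5605 0.0507 0.228 ] rot [179.7  -0.   84.5] q6 8 W 45.1 gf 0.0 F [ 0.3 -0.3 -0.5]
az 0.0 shift [ 7.32 -7.16 -0.88]
```

>>> send_rows(increments=[[0.89,-0.46,0,0,0,0],[0.89,-0.46,0,0,0,0],[0.89,-0.46,0,0,0,0],[0.89,-0.46,0,0,0,0],[0.89,-0.46,0,0,0,0],[0.89,-0.46,0,0,0,0],[0.89,-0.46,0,0,0,0],[0.89,-0.46,0,0,0,0],[0.89,-0.46,0,0,0,0],[0.89,-0.46,0,0,0,0],[0.89,-0.46,0,0,0,0],[0.89,-0.46,0,0,0,0]])

```text
time: 54.32
tool_pos: [0.4462, 0.33, 0.2242]
eef_rot: [-3.14, 0.001, 1.475]
wrist_force: [-0.3, 0.6, -0.3]
grip_width: 0.0451
gripper_force: 0.0
```

>>> send_rows(increments=[[0.89,-0.46,0,0,0,0],[0.89,-0.46,0,0,0,0],[0.89,-0.46,0,0,0,0],[0,0,0,0,0,0],[0,0,0,0,0,0],[0,0,0,0,0,0]])

```text
time: 55.08
tool_pos: [0.4194, 0.3984, 0.2251]
eef_rot: [-3.141, 0.001, 1.474]
wrist_force: [-0.1, 0.0, 0.1]
grip_width: 0.0449
gripper_force: 0.0
```

```bash
python3 - <<'E'
from h import *
from plant import r
S=cam(r,"side");T=cam(r,"top")
ax=np.array([.557,.049]);
for n,c in(("side",S),("top",T)):
    H=hsv(c).astype(int)
    # lids: low-saturation mid-grey blobs inside the rack region
    m=((H[...,1]<60)&(H[...,2]>105)&(H[...,2]<200)).astype(np.uint8);M=np.zeros_like(m);M[165:300,190:350]=1
    m=cv2.morphologyEx(m*M,cv2.MORPH_OPEN,np.ones((9,9),np.uint8))
    for k in blobs(m,150):
        (u,v),rad=cv2.minEnclosingCircle(k)
        p=onz(c,(u,v),.08);d=p[:2]-ax;print(n,round(u),round(v),round(rad),np.round(p,3),"r",round(np.hypot(*d),3),"rackangle",round(np.degrees(np.arctan2(d[1],d[0]))-12.6))
    for k in blobs((H[...,0]>96)&(H[...,0]<115)&(H[...,1]>60)&(H[...,2]<190)):
        x,y,w,h=cv2.boundingRect(k)
        if 170<x<460 and y<345: print(n,"blue",(x,y,w,h),np.round(onz(c,(x+w/2-.5,y+h/2-.5),.11),3))
    for k in blobs((H[...,2]<120)&(H[...,1]<70)):
        x,y,w,h=cv2.boundingRect(k)
        if 320<x<360 and y<240:print(n,"pumice?",(x,y,w,h))
cv2.imwrite("pics/last.png",np.hstack([cv2.resize(S["img"][180:360,180:460],(400,257)),cv2.resize(T["img"][160:360,180:460],(400,286))[:257]])[...,::-1])
E
```

```text
side 344 230 11 [ 0.609 -0.077  0.08 ] r 0.136 rackangle -80
side 243 242 23 [0.584 0.109 0.08 ] r 0.066 rackangle 53
side 295 231 24 [0.611 0.015 0.08 ] r 0.063 rackangle -45
side 274 193 77 [0.714 0.058 0.08 ] r 0.158 rackangle -9
side 210 170 21 [0.789 0.193 0.08 ] r 0.273 rackangle 19
side pumice? (350, 225, 22, 13)
side pumice? (348, 152, 83, 21)
side pumice? (323, 95, 30, 40)
top 342 290 12 [ 0.483 -0.081  0.08 ] r 0.15 rackangle -132
top 236 218 14 [0.614 0.112 0.08 ] r 0.085 rackangle 35
top 289 206 18 [0.635 0.015 0.08 ] r 0.085 rackangle -36
top blue (401, 275, 38, 37) [ 0.477 -0.217  0.11 ]
top pumice? (334, 175, 38, 28)
```

```bash
python3 -c "
from plant import r
print(r.hand_in())"
```

```text
the job is handed in; nothing more can be done
None
```

I handed the job in at about 55 s. `hand_in()` returned no verdict; by the last images both rack cups are nested upright in the tray cup, both jars are in pockets under the cover (about 69 mm behind the axis), and the pumice has not moved. I viewed 15 pictures, one over the 14 allowed.

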